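Brush out a thin screw jar and set it gently on the counting scale

TASK

Brush out the empty red-rimmed jar where it stands: with the brush, go down inside until the tuft presses lightly on the bottom and back up to the mouth, twice, without shoving the jar, then hang the brush back in its fork and let go. After that, set the jar upright in the middle of the scale's pan and let go. The jar is thin and the scale delicate: grip the jar with no more than 40 N, never press the brush hard into it, do not lean on or drop anything on the pan, and leave the flask and the two stacks where they are.

Things in the scene. Friction and masses are not known exactly. Their poses are not given: they have to be found in the camera images.
- jar: empty thin clear jar with a red ring at rim and foot, loose: outer diameter 60, height 85, wall 3, floor 4 thick, 80 to 170 g. Origin: centre of its underside, z up. Stands on the black pad between two stacks about 15 mm from it; the free sides for fingers are along the pad's y. Cracks if gripped with over 40 N a finger or if the brush presses it with over 10 N
- pad: black rubber pad, fixed, 250 (x) by 120 (y) by 3 thick; origin at the centre of its underside. The jar stands near its middle, the stacks lie towards its +x and -x ends
- brush: orange-handled bottle brush, loose, hanging upright in the stand's fork. Origin: centre of the underside of its collar (disc 30 across, 7 thick), z up. Above it a square handle 16 by 16 (faces along the brush's x and y) from 7 to 62 above the origin; below a steel neck 10 across and the tuft, a white and blue cylinder 36 across, 50 long, its tip 120 below the origin
- tuft_tip (a point): centre of the lower end of the tuft, 120 below the brush's origin when it is not pressed; on a spring along the brush
- tuft (a joint): how far the tuft is pushed up towards the handle: 0 free to 0.016 m fully pressed in (hard stop); spring of 1 N at first touch plus 0.25 N per mm
- stand: brush stand, fixed: dark foot plate 100 by 90 by 10 thick, aluminium post at its +x side, flat fork on top at 150 high. Origin on the table below the brush's place; x points from the open end of the fork to the post
- fork (a point): where the brush hangs: top of the fork, 150 above the table, over the stand's origin. The slot, 18 wide between two prongs (44 over both, 6 thick), runs along the stand's x: closed 14 behind this point, open towards -x 27 in front. Lift the collar clear and slide the brush out towards -x; the tuft does not pass the slot
- scale: white counting scale, fixed, 170 (x) by 150 (y), housing 36 high, display strip at its -x edge. Origin: centre of its underside
- pan_top (a point): centre of the top face of the round steel pan, 120 across, 60 above the table, 20 towards +x from the scale's origin
- pan (a joint): how far the pan has sunk on its spring: 0 unloaded, grows downwards, 1.5 N per mm; the scale is spoilt past 0.006 m (9 N)
- flask: pale teal drinking flask with a steel cap, loose, 64 across, 170 high; bystander. Origin: centre of its underside
- module_stack: stack of four aluminium modules with blue film, loose, 70 (x) by 100 (y) by 54 high; bystander. Origin: centre of its underside
- board_stack: stack of yellow circuit boards, loose, 70 (x) by 100 (y) by 49 high; bystander. Origin: centre of its underside
Things that resemble listed ones, but are neither listed nor needed, are in the scene too. Several things look just like the jar: the one meant starts farthest to the robot's right.

How it is judged:
By the outcome, as a careful person would: the job done as asked, in the order asked, and still so for the second after the job is handed in, with the robot touching nothing.
It also fails if it takes over 72 s, if anything falls off the work surface, if the arm or the gripper's body presses on something with over 40 N, if the wrist force passes 120 N, or if a joint passes its speed limit or range.

ROBOT

A 6-joint arm with a two-finger parallel gripper is mounted at the origin on the work surface. World frame = base frame: x ahead of the robot, y to its left, z up, the work surface at z = 0. Lengths are in m, angles in rad, forces in N, time in s.
With the tool pointing down it reaches from about 0.325 to 0.775 m from the base axis. Payload 9.3 kg.
Tool frame: the origin (TCP) lies between the finger pads; the fingertips stand robot.tips_ahead ahead of it and the grasp point (between the pads) lies 3 mm ahead of it (robot.tips_ahead is the distance from the TCP to the fingertips, in m); z points along the fingers, y is the line along which they close (so a half turn about z gives the same grasp; the last joint's range is limited). The gripper opens to 85 mm and grips with 20 to 120 N. Pads are 22 mm wide; open, the fingers measure 114 mm over their backs; the gripper's body (76 mm by 85 mm) begins 54 mm behind the grasp point. The pads swing forward as they close: fully open they stand 13 mm farther back than shut.
Start: joints at [1.162, 0.259, 0.021, 1.334, 0, 1.418], TCP at [0.139, 0.532, 0.253] pointing down, gripper open.
Joint ranges: [-3.04, 3.04], [-0.91, 1.82], [-1.04, 1.36], [-1.92, 1.95], [-1.52, 1.45], [-3.14, 3.14]. Speed limits (rad/s): [2.22, 2.22, 2.79, 3.14, 3.14, 3.14].

INTERFACE

Orientations are given as a rotation vector (axis times angle).
In Python, from bench import robot, viewer gives the robot as it stands. The module is installed in compiled form; this text tells all that it offers.
- The arm moves only by the tool step_arm, never from a script. Its argument "commands" is a list of rows, each a list of 3 entries, a list of its own where there are three numbers: the shift along the tool's x, y, z each as a share of 0.025 m, from -1 to 1, then the turn, a rotation vector about the tool's x, y, z each as a share of 0.12 rad, from -1 to 1, then the finger opening in mm, from 0 to 85.4. In form: [[[dx, dy, dz], [ax, ay, az], fingers], ...]. A call has 1 to 20 rows; each row shifts and turns the commanded pose from where the row before left it, along the tool's axes as they then stand; what a row does not reach is not made up. A row lasts 1/8 s, in which the tool goes at most 62.5 mm and 10.7 degrees, less where a joint would pass 70% of its speed; a pose out of reach is approached as far as the arm can. A call with a number of a shift or a turn outside -1 to 1 is refused whole. A call with a gripper value outside its range is refused whole. The fingers move at their own pace and stop on an object; "squeeze" is the grip in N (left out, the last holds). Time passes only in rows, so rows that do not move let the fingers close. It gives the time, the measured TCP pose, the force, the opening and the grip force at its end, in the units of the state.
- robot.sense(): the state, without advancing time (a new reading comes with each control period).
- viewer.camera(name): name is "scene" or "top" or "wrist"; returns the picture (384x512x3 uint8, blue, green, red); there is no depth.
- viewer.camera_params(name): a dict with "fx", "fy", "cx", "cy" (pixels), "T" (4x4, takes a point from camera to world coordinates). Camera axes: x right, y down, z forward; pixel columns grow to the right and rows downward; lengths in m; the calibration is good to about 2 mm. A picture is of the moment at which its call begins: read the wrist's pose just before it. camera_params takes no time and is no camera call; for the wrist camera it gives the pose at the moment of the call.
- robot.finish_job(): hands the job in; it is judged then, once.
The state is a dict: "time_s": time; "joint_positions": joint angles; "joint_velocities": joint speeds; "joint_efforts": joint torques, N m; "ee_pos": TCP position; "orientation": TCP orientation; "wrist_force": force on the tool from outside, world axes, zero at the start; "ft_torque": the same for the moment, N m; "opening": finger opening in m; "finger_force": force on a finger pad.
Only numpy, scipy, OpenCV 4.12 (cv2) and the standard library are available. Lean on these libraries where they do the work, as an engineer would, in place of code of your own. Each camera call takes 0.05 s, during which the arm holds its last target. There are 200 camera calls.

## Working session

There is one attempt and no reset: what is moved stays moved. The work goes in short steps, Python scripts to look and compute and a tool call to move; the robot and the scene stay as the last step left them, time stands still between calls to the robot, and variables do not carry over. Pictures are saved under pics/ and viewed, at most 10 in all, crops included, and the job is handed in when it is done.

Besides the shell and the picture viewer there is one more tool, called as a command line: name --argument value ..., lists and objects as JSON in quotes. step_arm: Moves the arm, as the interface text tells. Its arguments: {"type":"object","properties":{"commands":{"type":"array","items":{"type":"array"}},"squeeze":{"type":"number"}},"required":["commands"]}

```bash
mkdir -p pics
python3 - <<'E'
from bench import robot, viewer
import cv2, numpy as np
s=robot.sense(); print({k:np.round(v,3) for k,v in s.items()}, robot.tips_ahead)
for n in ("scene","top"):
    im=viewer.camera(n); cv2.imwrite(f"pics/{n}0.png",im)
    p=viewer.camera_params(n); print(n,{k:np.round(v,4).tolist() for k,v in p.items()})
a=cv2.imread("pics/scene0.png");b=cv2.imread("pics/top0.png")
E
```

```text
{'time_s': np.float64(0.0), 'joint_positions': array([1.162, 0.259, 0.021, 1.334, 0.   , 1.418]), 'joint_velocities': array([-0.001, -0.001,  0.001,  0.001, -0.   , -0.   ]), 'joint_efforts': array([ 2.0000e-03, -5.5564e+01,  3.4453e+01,  1.4000e-02, -0.0000e+00,
       -0.0000e+00]), 'ee_pos': array([0.139, 0.532, 0.253]), 'orientation': array([-4.010e-01, -3.116e+00,  2.000e-03]), 'wrist_force': array([ 0.932, -0.385,  0.061]), 'ft_torque': array([0.028, 0.018, 0.059]), 'finger_force': np.float64(0.0), 'opening': np.float64(0.086)} 0.022
scene {'fx': 421.9652, 'fy': 421.9652, 'cx': 257.7634, 'cy': 198.7669, 'T': [[0.4679, 0.7032, -0.5354, 1.1774], [0.8837, -0.3799, 0.2732, -0.3465], [-0.0113, -0.601, -0.7992, 1.0797], [0.0, 0.0, 0.0, 1.0]]}
top {'fx': 371.9073, 'fy': 371.9073, 'cx': 255.1968, 'cy': 195.1178, 'T': [[-0.0171, -0.9955, 0.0927, 0.4513], [-0.9998, 0.0166, -0.0058, -0.007], [0.0042, -0.0928, -0.9957, 1.2736], [0.0, 0.0, 0.0, 1.0]]}
```

View pics/top0.png

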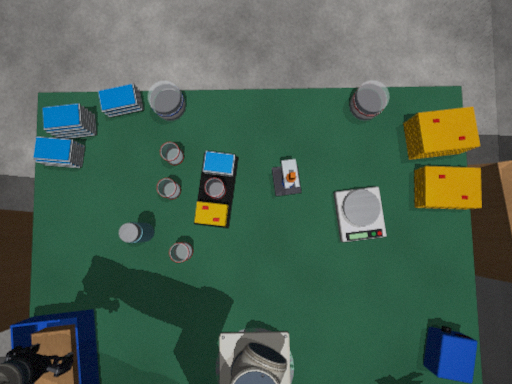

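View pics/scene0.png

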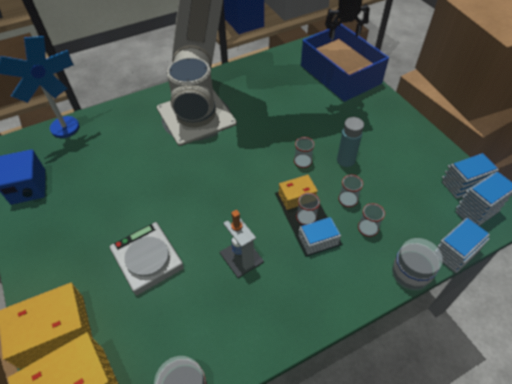

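The top view shows the pad with the target jar at about (215,188), the blue stack at (219,164) and the yellow stack at (211,214). The brush is at (291,176), the scale pan at (362,208) and the flask at (130,232). I'll enlarge this area.

```bash
cat > h.py <<'E'
import numpy as np, cv2
from bench import robot, viewer
P={n:viewer.camera_params(n) for n in ("scene","top")}
def px2w(p,u,v,z):
    T=p["T"]; d=T[:3,:3]@[(u-p["cx"])/p["fx"],(v-p["cy"])/p["fy"],1]
    o=T[:3,3]; return o+d*(z-o[2])/d[2]
def w2px(p,X):
    T=p["T"]; c=T[:3,:3].T@(np.array(X)-T[:3,3]); return p["fx"]*c[0]/c[2]+p["cx"],p["fy"]*c[1]/c[2]+p["cy"]
def rect(im,lo,hi,box,hsv=True):
    x0,y0,x1,y1=box; m=cv2.inRange(cv2.cvtColor(im[y0:y1,x0:x1],cv2.COLOR_BGR2HSV),lo,hi)
    cs,_=cv2.findContours(m,cv2.RETR_EXTERNAL,cv2.CHAIN_APPROX_NONE); c=max(cs,key=cv2.contourArea)
    return cv2.boxPoints(cv2.minAreaRect(c))+[x0,y0], c
E
python3 - <<'E'
from h import *
a=cv2.imread("pics/scene0.png");b=cv2.imread("pics/top0.png")
c1=cv2.resize(b[140:250,190:300],None,fx=3.6,fy=3.6,interpolation=cv2.INTER_CUBIC)
c2=cv2.resize(b[140:250,290:400],None,fx=3.6,fy=3.6,interpolation=cv2.INTER_CUBIC)
cv2.imwrite("pics/t1.png",np.hstack([c1,c2]))
c=cv2.resize(a[160:310,100:350],None,fx=3.2,fy=3.2,interpolation=cv2.INTER_CUBIC); cv2.imwrite("pics/s1.png",c)
p=P["top"]
for nm,lo,hi,box,z in [("blue",(95,120,100),(115,255,255),(195,145,245,180),.057),("yellow",(20,120,100),(35,255,255),(190,195,240,235),.052),("orange",(3,150,80),(16,255,255),(280,165,305,190),.219)]:
    r,cc=rect(b,lo,hi,box); print(nm,r.round(1).tolist()); W=np.array([px2w(p,*q,z)for q in r]); print(W.round(4)[:,:2].tolist(),W.mean(0).round(4))
    e=[W[1]-W[0],W[2]-W[1]];print([ (np.linalg.norm(x).round(4),np.degrees(np.arctan2(x[1],x[0])).round(1)) for x in e])
E
```

```text
blue [[203.7, 169.5], [206.0, 150.6], [233.1, 154.0], [230.8, 172.8]]
[[0.6525, 0.1547], [0.7156, 0.1466], [0.7028, 0.0569], [0.6398, 0.0654]] [0.6777 0.1059 0.057 ]
[(np.float64(0.0636), np.float64(-7.3)), (np.float64(0.0907), np.float64(-98.2))]
yellow [[193.6, 222.5], [196.0, 200.7], [227.9, 204.2], [225.4, 226.0]]
[[0.4783, 0.1891], [0.5499, 0.181], [0.5365, 0.0764], [0.465, 0.085]] [0.5074 0.1329 0.052 ]
[(np.float64(0.0721), np.float64(-6.5)), (np.float64(0.1055), np.float64(-97.3))]
orange [[286.0, 172.0], [294.0, 172.0], [294.0, 181.0], [286.0, 181.0]]
[[0.6145, -0.1025], [0.6141, -0.1254], [0.5882, -0.1247], [0.5885, -0.1018]] [ 0.6013 -0.1136  0.219 ]
[(np.float64(0.0229), np.float64(-90.9)), (np.float64(0.026), np.float64(178.5))]
```

View pics/t1.png

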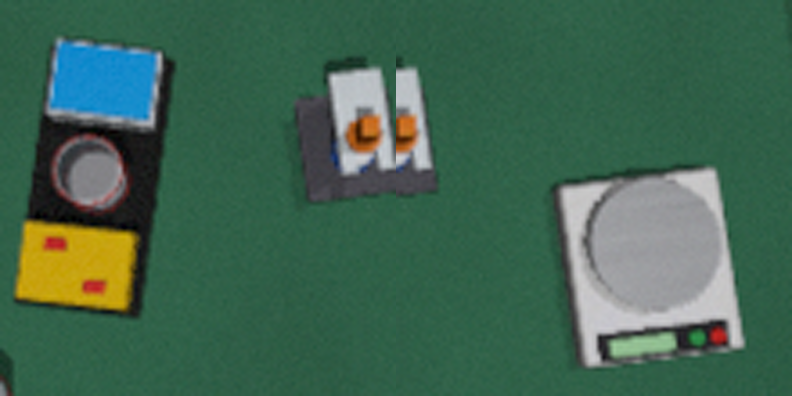

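View pics/s1.png

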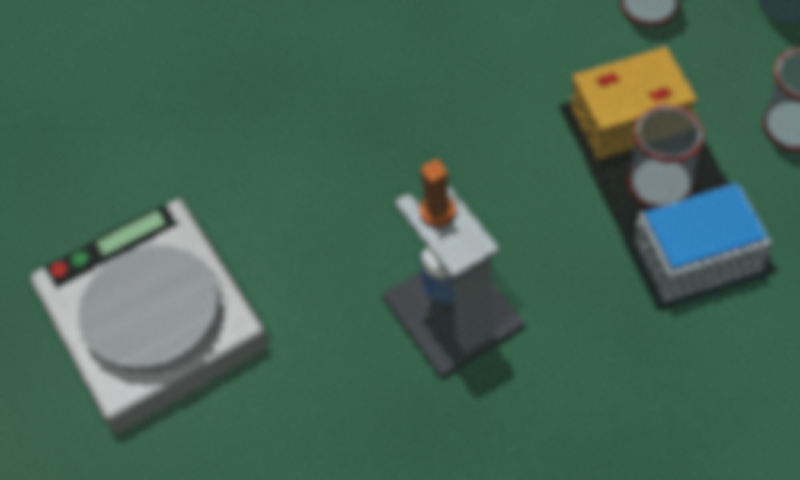

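The crops show:
- **t1:** jar rim centre (90,172) and handle top (369,126) in the left half, pan centre (653,243) in the right half.
- **s1:** handle top (434,168), jar rim (669,133), pan centre (150,308).

The stand's post is away from the robot, and its yaw is slightly positive.

Run:
```python
from h import *
t,s=P["top"],P["scene"]
T=lambda x,y:(x/3.6+190,y/3.6+140); T2=lambda x,y:((x-396)/3.6+290,y/3.6+140); S=lambda x,y:(x/3.2+100,y/3.2+160)
for n,a,b,z in [("handle",T(369,126),S(434,168),.212),("rim",T(90,172),S(669,133),.088),("pan",T2(653,243),S(150,308),.06)]:
    print(n,px2w(t,*a,z).round(4),px2w(s,*b,z).round(4))
ang=lambda A,B:np.degrees(np.arctan2(*(B-A)[[1,0]])).round(1)
print("plate edge L",ang(px2w(t,*T(345,172),.15),px2w(t,*T(330,72),.15)),"scale edges",ang(px2w(t,*T2(585,365),.036),px2w(t,*T2(560,185),.036)),ang(px2w(t,*T2(742,348),.036),px2w(t,*T2(715,168),.036)))
print("fork sc",ang(px2w(s,*S(400,200),.15),px2w(s,*S(457,272),.15)),ang(px2w(s,*S(450,195),.15),px2w(s,*S(495,245),.15)),"scale sc",ang(px2w(s,*S(180,202),.036),px2w(s,*S(265,330),.036)))
print("fork back ctr top", px2w(t,*T(355,71),.15), px2w(s,*S(476,258),.15))
```

```text
handle [ 0.6066 -0.1217  0.212 ] [ 0.6078 -0.119   0.212 ]
rim [0.5874 0.1146 0.088 ] [0.5933 0.1196 0.088 ]
pan [ 0.5178 -0.3607  0.06  ] [ 0.5241 -0.359   0.06  ]
plate edge L 7.1 scale edges 5.8 5.8
fork sc 7.2 9.6 scale sc 7.0
fork back ctr top [ 0.66304822 -0.11768171  0.15      ] [ 0.66233426 -0.11186462  0.15      ]
```

step_arm --commands '[[[0,0,-0.2],[0,0,-0.56],85],[[-1,-0.7,-0.1],[0,0,-0.56],85],[[-1,-0.7,-0.1],[0,0,0],85],[[-1,-0.7,-0.1],[0,0,0],85],[[-1,-0.7,-0.1],[0,0,0],85],[[-1,-0.7,-0.1],[0,0,0],85],[[-1,-0.7,-0.1],[0,0,0],85],[[-1,-0.7,-0.1],[0,0,0],85],[[-1,-0.7,-0.1],[0,0,0],85],[[-1,-0.7,-0.1],[0,0,0],85],[[-1,-0.7,-0.1],[0,0,0],85],[[-1,-0.7,-0.1],[0,0,0],85],[[-1,-0.7,-0.1],[0,0,0],85],[[-1,-0.7,-0.1],[0,0,0],85],[[-1,-0.7,-0.1],[0,0,0],85],[[-1,-0.7,-0.1],[0,0,0],85],[[-1,-0.7,-0.1],[0,0,0],85],[[-1,-0.7,-0.1],[0,0,0],85],[[-1,-0.7,-0.1],[0,0,0],85],[[-0.5,-0.4,0],[0,0,0],85]]' --squeeze 30

```text
time_s: 2.6
ee_pos: [0.5583, 0.151, 0.3027]
orientation: [-0.192, -3.135, 0.0]
wrist_force: [0.2, -0.1, -0.2]
opening: 0.085
finger_force: 0.0
```

```bash
cat >> h.py <<'E'
from scipy.spatial.transform import Rotation as Ro
def state():
    s=robot.sense(); R=Ro.from_rotvec(s["orientation"]).as_matrix()
    print("t",round(float(s["time_s"]),2),"tcp",s["ee_pos"].round(4),"yaw_x",np.degrees(np.arctan2(R[1,0],R[0,0])).round(2),"tilt",R[2].round(4),"F",s["wrist_force"].round(2),"open",round(float(s["opening"]),4),"ff",round(float(s["finger_force"]),1)); return s,R
def need(tcp,yaw=None):
    s,R=state(); print("shift units",(R.T@(np.array(tcp)-s["ee_pos"])/.025).round(3))
    if yaw is not None:
        d=(yaw-np.degrees(np.arctan2(R[1,0],R[0,0]))+180)%360-180
        Rt=np.array([[np.cos(np.radians(yaw)),np.sin(np.radians(yaw)),0],[np.sin(np.radians(yaw)),-np.cos(np.radians(yaw)),0],[0,0,-1]])
        print("turn units",(Ro.from_matrix(R.T@Rt).as_rotvec()/.12).round(3),"shift after turn",(Rt.T@(np.array(tcp)-s["ee_pos"])/.025).round(3))
def shot(name):
    p=viewer.camera_params("wrist"); im=viewer.camera("wrist"); cv2.imwrite(f"pics/{name}.png",im); np.save(f"pics/{name}.npy",p,allow_pickle=True); return p,im
def load(name): return np.load(f"pics/{name}.npy",allow_pickle=True).item(), cv2.imread(f"pics/{name}.png")
E
python3 - <<'E'
from h import *
state(); p,im=shot("w1"); print(p["T"].round(3).tolist(), p["fx"])
print(w2px(p,(.59,.117,.088)))
E
```

```text
t 2.6 tcp [0.5583 0.151  0.3027] yaw_x 172.99 tilt [ 8.e-04 -2.e-04 -1.e+00] F [ 0.24 -0.11 -0.22] open 0.085 ff 0.0
[[0.122, 0.958, 0.258, 0.493], [0.992, -0.118, -0.031, 0.16], [0.001, 0.26, -0.966, 0.423], [0.0, 0.0, 0.0, 1.0]] 281.8081307965062
(np.float64(233.00822153658902), np.float64(199.16253811748243))
```

View pics/w1.png

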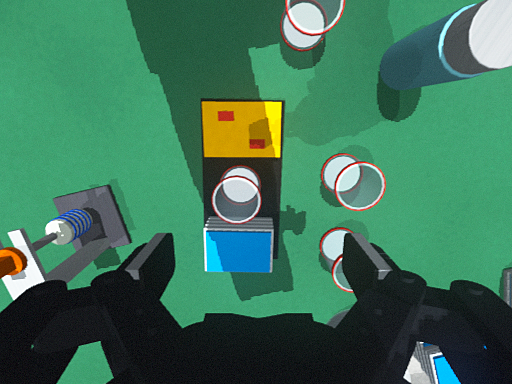

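Wrist view: jar rim at about (237,199), foot ring at (240,184), pad aligned with the picture, brush at lower left (10,262). Fitting the rim and foot circles and the pad direction.

```bash
cat >> h.py <<'E'
from scipy.optimize import minimize
def circle_fit(p,im,xy0,z,r,box,lo1=((0,90,60),(9,255,255)),lo2=((170,90,60),(180,255,255))):
    h=cv2.cvtColor(im,cv2.COLOR_BGR2HSV); m=cv2.inRange(h,*lo1)|cv2.inRange(h,*lo2)
    k=np.zeros_like(m); x0,y0,x1,y1=box; k[y0:y1,x0:x1]=m[y0:y1,x0:x1]
    D=np.minimum(cv2.distanceTransform(255-k,cv2.DIST_L2,5),6); th=np.linspace(0,2*np.pi,90)
    def f(q):
        uv=np.array([w2px(p,(q[0]+r*np.cos(t),q[1]+r*np.sin(t),z)) for t in th],np.float32)
        return cv2.remap(D,uv[None,:,0].copy(),uv[None,:,1].copy(),cv2.INTER_LINEAR).mean()
    best=min((minimize(f,np.array(xy0)+d,method="Nelder-Mead",options=dict(initial_simplex=np.array(xy0)+d+np.array([[0,0],[.004,0],[0,.004]]))) for d in np.array([[0,0],[.006,0],[-.006,0],[0,.006],[0,-.006]])),key=lambda o:o.fun)
    return best.x.round(4),round(best.fun,2)
E
python3 - <<'E'
from h import *
p,im=load("w1")
b=(200,160,275,226)
for z,r in((.086,.0295),(.005,.0295)): print(z,circle_fit(p,im,(.59,.117),z,r,b))
r,_=rect(im,(20,120,100),(35,255,255),(190,90,290,165)); W=np.array([px2w(p,*q,.052) for q in r]); print(r.round(0).tolist(),W.round(4)[:,:2].tolist(),W.mean(0))
r,_=rect(im,(95,120,100),(115,255,255),(195,215,280,280)); W=np.array([px2w(p,*q,.057) for q in r]); print(W.round(4)[:,:2].tolist(),W.mean(0))
E
```

```text
0.086 (array([0.5921, 0.1197]), np.float64(0.86))
0.005 (array([0.5912, 0.1209]), np.float64(2.51))
[[202.0, 101.0], [281.0, 101.0], [281.0, 157.0], [202.0, 157.0]] [[0.4683, 0.0925], [0.4805, 0.1908], [0.5506, 0.1837], [0.5379, 0.0802]] [0.50933127 0.13679302 0.052     ]
[[0.6403, 0.0688], [0.6513, 0.1576], [0.7153, 0.1504], [0.7038, 0.0578]] [0.67767983 0.10865111 0.057     ]
```

Run:
```python
from h import *
need((.57,-.122,.30),187)
```

```text
t 2.65 tcp [0.559  0.1502 0.3024] yaw_x 172.96 tilt [ 7.e-04 -7.e-04 -1.e+00] F [-0.93 -1.19 -1.38] open 0.0851 ff 0.0
shift units [ -1.77  -10.753   0.103]
turn units [-0.005 -0.006 -2.042] shift after turn [  0.892 -10.861   0.097]
```

step_arm --commands '[[[-0.1,-0.9,0],[0,0,-0.7],85],[[0,-1,0],[0,0,-0.7],85],[[0,-1,0],[0,0,-0.64],85],[[0,-1,0],[0,0,0],85],[[0.1,-1,0],[0,0,0],85],[[0.1,-1,0],[0,0,0],85],[[0.1,-1,0],[0,0,0],85],[[0.1,-1,0],[0,0,0],85],[[0.1,-1,0],[0,0,0],85],[[0.1,-1,0],[0,0,0],85],[[0,-0.9,0],[0,0,0],85],[[0,0,0],[0,0,0],85]]'

```text
time_s: 4.15
ee_pos: [0.5669, -0.1194, 0.3029]
orientation: [0.191, -3.135, -0.0]
wrist_force: [-0.2, -0.5, 0.4]
opening: 0.0849
finger_force: 0.0
```

Run:
```python
from h import *
state(); p,im=shot("w2"); print([w2px(p,(.607,-.12,z)) for z in(.212,.157,.15)])
```

```text
t 4.15 tcp [ 0.5669 -0.1194  0.3029] yaw_x -173.01 tilt [ 5.e-04  3.e-04 -1.e+00] F [-0.18 -0.54  0.43] open 0.0849 ff 0.0
[(np.float64(250.05509522127488), np.float64(247.31590515145888)), (np.float64(251.51780415960994), np.float64(222.49457856137775)), (np.float64(251.66565433034725), np.float64(219.98564648467422))]
```

View pics/w2.png

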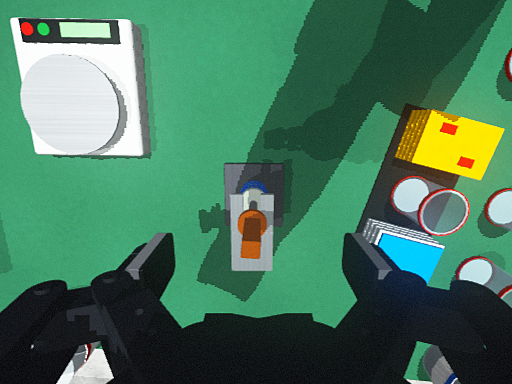

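Wrist view 2: collar at about (252,222), handle top at (250,252), fork plate with straight edges at columns 231–272, pan circle centred at about (73,104).

Run:
```python
from h import *
p,im=load("w2")
h=cv2.cvtColor(im,cv2.COLOR_BGR2HSV)
m=cv2.inRange(h,(5,150,80),(20,255,255)); m[:, :220]=0; m[:,285:]=0; m[:195]=0;m[270:]=0
ys,xs=np.nonzero(m)
for y in range(ys.min(),ys.max()+1,3):
    x=xs[ys==y]; print(y,x.min(),x.max(),h[y,(x.min()+x.max())//2].tolist())
g=cv2.cvtColor(im,cv2.COLOR_BGR2GRAY)
for y in (200,230,255,266): print(y,"plate",[x for x in range(222,285) if h[y,x,1]<45 and h[y,x,2]>120][::200] , min([x for x in range(222,285) if h[y,x,1]<45 and h[y,x,2]>120]),max([x for x in range(222,285) if h[y,x,1]<45 and h[y,x,2]>120]))
print([ (y,h[y,240].tolist()) for y in range(262,276,2)],[ (y,h[y,240].tolist()) for y in range(188,200,2)])
# scale: circles
c=cv2.HoughCircles(cv2.GaussianBlur(g[0:170,0:160],(3,3),0),cv2.HOUGH_GRADIENT,1,50,param1=60,param2=25,minRadius=42,maxRadius=60); print(c)
r,_=rect(im,(0,0,150),(180,40,255),(0,0,170,170)); print(r.round(1).tolist()); W=np.array([px2w(p,*q,.036) for q in r]); print(W.round(4).tolist(),W.mean(0))
```

```text
209 249 255 [11, 185, 99]
212 244 260 [13, 217, 200]
215 240 263 [12, 227, 203]
218 239 265 [13, 196, 99]
221 238 265 [12, 180, 102]
224 238 265 [13, 200, 98]
227 238 265 [12, 185, 99]
230 239 264 [12, 190, 94]
233 241 263 [12, 193, 99]
236 243 259 [10, 176, 103]
239 242 259 [13, 217, 94]
242 242 260 [13, 228, 197]
245 242 259 [12, 212, 195]
248 242 259 [12, 217, 189]
251 241 259 [13, 228, 188]
254 241 259 [13, 230, 183]
257 241 258 [13, 252, 196]
200 plate [226] 226 273
230 plate [231] 231 272
255 plate [231] 231 272
266 plate [232] 232 271
[(262, [92, 23, 169]), (264, [90, 20, 170]), (266, [102, 25, 174]), (268, [99, 19, 171]), (270, [84, 32, 161]), (272, [72, 149, 91]), (274, [75, 154, 96])] [(188, [66, 17, 74]), (190, [113, 131, 125]), (192, [111, 134, 101]), (194, [85, 25, 134]), (196, [97, 22, 198]), (198, [98, 20, 189])]
[[[ 73.5 107.5  47.2]]]
[[9.6, 17.5], [130.2, 6.8], [143.3, 154.7], [22.7, 165.4]]
[[0.4253, -0.4406, 0.036], [0.3959, -0.2948, 0.036], [0.574, -0.2762, 0.036], [0.6092, -0.442, 0.036]] [ 0.50109056 -0.36341043  0.036     ]
```

Run:
```python
from h import *
p,im=load("w2")
print("handle",px2w(p,250.6,249.7,.212),"collar",px2w(p,252,222.3,.157),"plate",[px2w(p,251.8,v,.15).round(4) for v in(194.5,271)])
print("plate w",px2w(p,231,230,.15),px2w(p,273,230,.15),"end", px2w(p,231.5,266,.15))
need((.607,-.119,.187),187)
```

```text
handle [ 0.60907745 -0.1193109   0.212     ] collar [ 0.60673299 -0.11954178  0.157     ] plate [array([ 0.5798, -0.123 ,  0.15  ]), array([ 0.6657, -0.113 ,  0.15  ])]
plate w [ 0.62065992 -0.14009502  0.15      ] [ 0.61535737 -0.09664016  0.15      ] end [ 0.66230435 -0.13551402  0.15      ]
t 4.2 tcp [ 0.5668 -0.1186  0.303 ] yaw_x -172.98 tilt [ 4.e-04  5.e-04 -1.e+00] F [-0.36  0.44 -0.57] open 0.0851 ff 0.0
shift units [-1.595 -0.214  4.64 ]
turn units [ 0.004 -0.004  0.003] shift after turn [-1.593 -0.211  4.641]
```

step_arm --commands '[[[-0.8,-0.1,0],[0,0,0],85],[[-0.83,-0.12,0],[0,0,0],85],[[0,0,0.9],[0,0,0],85],[[0,0,0.9],[0,0,0],85],[[0,0,0.9],[0,0,0],85],[[0,0,0.9],[0,0,0],85],[[0,0,0.7],[0,0,0],85],[[0,0,0.3],[0,0,0],60],[[0,0,0],[0,0,0],40],[[0,0,0],[0,0,0],25],[[0,0,0],[0,0,0],20]]' --squeeze 40

```text
time_s: 5.58
ee_pos: [0.6083, -0.119, 0.189]
orientation: [-0.194, 3.134, -0.001]
wrist_force: [-0.1, 0.2, -0.7]
opening: 0.0199
finger_force: 0.1
```

Run:
```python
from h import *
need((.608,-.1194,.188),187)
```

```text
t 5.58 tcp [ 0.6083 -0.119   0.189 ] yaw_x -172.93 tilt [-1.1e-03 -6.0e-04 -1.0e+00] F [-0.12  0.23 -0.72] open 0.0199 ff 0.1
shift units [ 0.014 -0.016  0.042]
turn units [-0.005  0.01   0.01 ] shift after turn [ 0.014 -0.016  0.042]
```

Close fully, then lift 14 mm.

step_arm --commands '[[[0,0,0],[0,0,0],10],[[0,0,0],[0,0,0],5],[[0,0,0],[0,0,0],5],[[0,0,0],[0,0,0],5]]' --squeeze 40

```text
time_s: 6.08
ee_pos: [0.6083, -0.119, 0.189]
orientation: [-0.194, 3.134, -0.001]
wrist_force: [-0.5, 0.7, 5.7]
opening: 0.0158
finger_force: 40.3
```

step_arm --commands '[[[0,0,-0.1],[0,0,0],5],[[0,0,-0.25],[0,0,0],5],[[0,0,-0.25],[0,0,0],5],[[0,0,0],[0,0,0],5],[[0,0,0],[0,0,0],5]]'

```text
time_s: 6.7
ee_pos: [0.608, -0.1189, 0.2032]
orientation: [0.194, -3.136, 0.0]
wrist_force: [1.2, -0.1, -0.7]
opening: 0.0153
finger_force: 39.6
```

Run:
```python
from h import *
need((.608,-.1194,.203),187)
```

```text
t 6.7 tcp [ 0.608  -0.1189  0.2032] yaw_x -172.93 tilt [ 1.e-04  0.e+00 -1.e+00] F [ 1.16 -0.08 -0.71] open 0.0153 ff 39.6
shift units [ 0.001 -0.021  0.009]
turn units [ 0.    -0.001  0.01 ] shift after turn [ 0.001 -0.021  0.009]
```

step_arm --commands '[[[0.4,0,0],[0,0,0],5],[[0.6,0,0],[0,0,0],5],[[0.6,0,0],[0,0,0],5],[[0.6,0,0],[0,0,0],5],[[0.6,0,0],[0,0,0],5],[[0.2,0,0],[0,0,0],5],[[0,0,-0.6],[0,0,0],5],[[0,0,-0.9],[0,0,0],5],[[0,0,-0.9],[0,0,0],5],[[0,0,-0.9],[0,0,0],5],[[0,0,-0.3],[0,0,0],5],[[0,0,0],[0,0,0],5]]'

```text
time_s: 8.2
ee_pos: [0.5339, -0.1281, 0.2936]
orientation: [-0.194, 3.135, -0.0]
wrist_force: [-0.1, -0.3, -1.2]
opening: 0.0156
finger_force: 39.6
```

Run:
```python
from h import *
need((.592,.12,.294),187)
```

```text
t 8.2 tcp [ 0.5339 -0.1281  0.2936] yaw_x -172.92 tilt [-7.e-04 -3.e-04 -1.e+00] F [-0.07 -0.28 -1.2 ] open 0.0156 ff 39.6
shift units [-3.528  9.563 -0.018]
turn units [-0.003  0.006  0.011] shift after turn [-3.515  9.568 -0.018]
```

step_arm --commands '[[[-0.1,0.3,0],[0,0,0],5],[[-0.3,0.8,0],[0,0,0],5],[[-0.3,0.9,0],[0,0,0],5],[[-0.35,0.9,0],[0,0,0],5],[[-0.35,0.9,0],[0,0,0],5],[[-0.35,0.9,0],[0,0,0],5],[[-0.35,0.9,0],[0,0,0],5],[[-0.35,0.9,0],[0,0,0],5],[[-0.35,0.9,0],[0,0,0],5],[[-0.3,0.9,0],[0,0,0],5],[[-0.28,0.76,0],[0,0,0],5],[[-0.13,0.4,0],[0,0,0],5],[[0,0,0],[0,0,0],5]]'

```text
time_s: 9.82
ee_pos: [0.5915, 0.1179, 0.293]
orientation: [0.195, -3.135, 0.0]
wrist_force: [-1.6, -0.3, -1.1]
opening: 0.0157
finger_force: 39.6
```

Run:
```python
from h import *
state(); p,im=shot("w3")
for n in("top","scene"): cv2.imwrite(f"pics/{n}3.png",viewer.camera(n))
a=im[120:384,130:400]; b=cv2.imread("pics/scene3.png")[130:250,240:370]
a=cv2.resize(a,None,fx=1.5,fy=1.5); b=cv2.resize(b,None,fx=3,fy=396/120,interpolation=cv2.INTER_CUBIC); cv2.imwrite("pics/c3.png",np.hstack([a,b[:396]]))
need((.592,.12,.294),187)
```

```text
t 9.82 tcp [0.5915 0.1179 0.293 ] yaw_x -172.88 tilt [ 5.e-04 -1.e-04 -1.e+00] F [-1.65 -0.3  -1.08] open 0.0157 ff 39.6
t 9.97 tcp [0.5915 0.1168 0.2933] yaw_x -172.96 tilt [ 1.e-04 -2.e-04 -1.e+00] F [-0.11  0.14 -0.88] open 0.0151 ff 39.6
shift units [-0.035  0.123 -0.028]
turn units [-0.002 -0.     0.006] shift after turn [-0.035  0.123 -0.028]
```

View pics/c3.png

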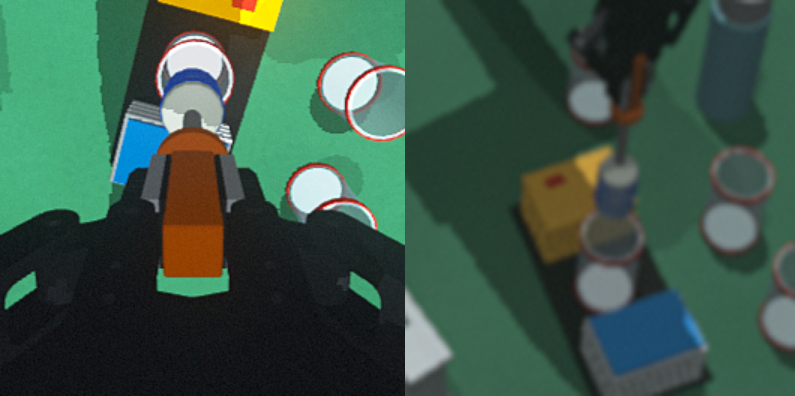

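The wrist view (left) shows the tuft over the jar mouth, about 3 px left of the rim centre. The scene view (right) shows the brush hanging plumb above the jar.

Run:
```python
from h import *
p,im=load("w3")
print(circle_fit(p,im,(.592,.12),.086,.0295,(225,140,295,195)))
x0,y0=130,120
# tuft sides: blue band extents
h=cv2.cvtColor(im,cv2.COLOR_BGR2HSV); m=cv2.inRange(h,(108,120,40),(130,255,255)); m[:150]=0;m[215:]=0;m[:,:220]=0;m[:,300:]=0
ys,xs=np.nonzero(m); print([(y,xs[ys==y].min(),xs[ys==y].max()) for y in range(ys.min(),ys.max()+1,3)])
for z in(.1345,.15): 
    th=np.linspace(0,6.28,60); q=np.array([w2px(p,(.5915+.018*np.cos(t),.1168+.018*np.sin(t),z)) for t in th]); print(z,q.min(0).round(1),q.max(0).round(1))
```

```text
(array([0.5905, 0.1209]), np.float64(2.1))Traceback (most recent call last):
  File "<stdin>", line 7, in <module>
    return umr_minimum(a, axis, None, out, keepdims, initial, where)
ValueError: zero-size array to reduction operation minimum which has no identity
```

step_arm --commands '[[[0,0.13,0],[0,0,0],5],[[0,0,0],[0,0,0],5],[[0,0,0.4],[0,0,0],5],[[0,0,0.5],[0,0,0],5],[[0,0,0.5],[0,0,0],5],[[0,0,0.6],[0,0,0],5],[[0,0,0.6],[0,0,0],5],[[0,0,0.6],[0,0,0],5],[[0,0,0.6],[0,0,0],5],[[0,0,0.5],[0,0,0],5],[[0,0,0.3],[0,0,0],5],[[0,0,0],[0,0,0],5],[[0,0,0],[0,0,0],5]]'

```text
time_s: 11.6
ee_pos: [0.5914, 0.1206, 0.1788]
orientation: [-0.194, 3.135, 0.0]
wrist_force: [0.2, -1.1, -1.0]
opening: 0.0155
finger_force: 39.6
```

Run:
```python
from h import *
F=[]
for i in range(4):
    viewer.camera("scene"); F.append(robot.sense()["wrist_force"])
print(np.mean(F,0).round(2),np.std(F,0).round(2)); need((.592,.12,.162),187)
```

```text
[-0.18  0.23 -0.89] [0.53 0.68 0.08]
t 11.8 tcp [0.5913 0.1206 0.1787] yaw_x -172.93 tilt [-7.e-04 -0.e+00 -1.e+00] F [ 0.59 -0.9  -0.81] open 0.0156 ff 39.6
shift units [-0.025 -0.029  0.667]
turn units [-0.     0.006  0.01 ] shift after turn [-0.025 -0.029  0.667]
```

step_arm --commands '[[[0,0,0.25],[0,0,0],5],[[0,0,0.2],[0,0,0],5],[[0,0,0],[0,0,0],5],[[0,0,0],[0,0,0],5]]'

```text
time_s: 12.3
ee_pos: [0.5911, 0.1206, 0.167]
orientation: [0.194, -3.135, 0.0]
wrist_force: [-0.5, 0.2, -1.0]
opening: 0.0155
finger_force: 39.6
```

step_arm --commands '[[[0,0,0.16],[0,0,0],5],[[0,0,0],[0,0,0],5],[[0,0,0],[0,0,0],5]]'

```text
time_s: 12.68
ee_pos: [0.5913, 0.1206, 0.1632]
orientation: [-0.194, 3.135, -0.0]
wrist_force: [0.3, 0.1, 0.8]
opening: 0.0155
finger_force: 39.8
```

Run:
```python
from h import *
F=[]
for i in range(3):
    viewer.camera("scene"); F.append(robot.sense()["wrist_force"])
print(np.mean(F,0).round(2),np.std(F,0).round(2)); need((.592,.12,.162),187)
```

```text
[0.34 0.45 0.75] [0.37 0.22 0.04]
t 12.82 tcp [0.5913 0.1206 0.1632] yaw_x -172.93 tilt [-4.e-04 -0.e+00 -1.e+00] F [-0.18  0.44  0.8 ] open 0.0154 ff 39.8
shift units [-0.026 -0.028  0.049]
turn units [-0.     0.003  0.01 ] shift after turn [-0.026 -0.028  0.049]
```

step_arm --commands '[[[0,0,0.08],[0,0,0],5],[[0,0,0],[0,0,0],5],[[0,0,-0.3],[0,0,0],5],[[0,0,-0.5],[0,0,0],5],[[0,0,-0.6],[0,0,0],5],[[0,0,-0.6],[0,0,0],5],[[0,0,-0.6],[0,0,0],5],[[0,0,-0.6],[0,0,0],5],[[0,0,-0.4],[0,0,0],5],[[0,0,-0.3],[0,0,0],5],[[0,0,0],[0,0,0],5],[[0,0,0],[0,0,0],5]]'

```text
time_s: 14.32
ee_pos: [0.591, 0.1206, 0.258]
orientation: [0.194, -3.135, 0.0]
wrist_force: [-0.5, 1.2, -1.2]
opening: 0.0157
finger_force: 39.6
```

step_arm --commands '[[[0,0,0.3],[0,0,0],5],[[0,0,0.5],[0,0,0],5],[[0,0,0.6],[0,0,0],5],[[0,0,0.6],[0,0,0],5],[[0,0,0.6],[0,0,0],5],[[0,0,0.5],[0,0,0],5],[[0,0,0.3],[0,0,0],5],[[0,0,0.2],[0,0,0],5],[[0,0,0.2],[0,0,0],5],[[0,0,0.1],[0,0,0],5],[[0,0,0],[0,0,0],5],[[0,0,0],[0,0,0],5]]'

```text
time_s: 15.82
ee_pos: [0.5913, 0.1206, 0.1614]
orientation: [-0.194, 3.135, -0.0]
wrist_force: [-0.2, -0.4, 1.7]
opening: 0.0154
finger_force: 39.8
```

step_arm --commands '[[[0,0,-0.3],[0,0,0],5],[[0,0,-0.5],[0,0,0],5],[[0,0,-0.6],[0,0,0],5],[[0,0,-0.6],[0,0,0],5],[[0,0,-0.6],[0,0,0],5],[[0,0,-0.6],[0,0,0],5],[[0,0,-0.6],[0,0,0],5],[[0,0,-0.6],[0,0,0],5],[[0,0,-0.6],[0,0,0],5],[[0,0,-0.3],[0,0,0],5],[[0,0,0],[0,0,0],5],[[0,0,0],[0,0,0],5]]'

```text
time_s: 17.32
ee_pos: [0.591, 0.1206, 0.2929]
orientation: [0.194, -3.135, 0.0]
wrist_force: [1.2, 0.2, -0.7]
opening: 0.0156
finger_force: 39.6
```

Run:
```python
from h import *
need((.534,-.1281,.294),187)
p,im=shot("w4")
print(circle_fit(p,im,(.592,.12),.086,.0295,(225,140,295,195)))
```

```text
t 17.32 tcp [0.591  0.1206 0.2929] yaw_x -172.93 tilt [ 1.e-03  1.e-04 -1.e+00] F [ 1.2   0.22 -0.67] open 0.0156 ff 39.6
shift units [ 3.486 -9.591 -0.04 ]
turn units [ 0.    -0.008  0.01 ] shift after turn [ 3.474 -9.595 -0.043]
(array([0.5905, 0.1208]), np.float64(2.07))
```

Jar unmoved. Return to the point in front of the fork.

step_arm --commands '[[[0.1,-0.3,0],[0,0,0],5],[[0.3,-0.8,0],[0,0,0],5],[[0.35,-0.9,0],[0,0,0],5],[[0.35,-0.9,0],[0,0,0],5],[[0.35,-0.9,0],[0,0,0],5],[[0.35,-0.9,0],[0,0,0],5],[[0.35,-0.9,0],[0,0,0],5],[[0.35,-0.9,0],[0,0,0],5],[[0.35,-0.9,0],[0,0,0],5],[[0.3,-0.9,0],[0,0,0],5],[[0.2,-0.8,0],[0,0,0],5],[[0.14,-0.4,0],[0,0,0],5],[[0,0,0],[0,0,0],5],[[0,0,0],[0,0,0],5]]'

```text
time_s: 19.12
ee_pos: [0.5338, -0.1254, 0.2935]
orientation: [-0.194, 3.136, 0.0]
wrist_force: [-0.0, -0.2, -0.9]
opening: 0.0156
finger_force: 39.6
```

Run:
```python
from h import *
need((.534,-.1281,.203),187)
```

```text
t 19.12 tcp [ 0.5338 -0.1254  0.2935] yaw_x -172.91 tilt [-1.e-04  2.e-04 -1.e+00] F [-0.   -0.17 -0.88] open 0.0156 ff 39.6
shift units [ 0.007 -0.109  3.622]
turn units [0.002 0.001 0.013] shift after turn [ 0.007 -0.108  3.622]
```

step_arm --commands '[[[0,-0.11,0.4],[0,0,0],5],[[0,0,0.8],[0,0,0],5],[[0,0,0.8],[0,0,0],5],[[0,0,0.8],[0,0,0],5],[[0,0,0.6],[0,0,0],5],[[0,0,0.2],[0,0,0],5],[[0,0,0],[0,0,0],5],[[0,0,0],[0,0,0],5]]'

```text
time_s: 20.12
ee_pos: [0.5345, -0.1287, 0.2042]
orientation: [-0.194, 3.135, -0.001]
wrist_force: [0.5, 0.6, -1.2]
opening: 0.0153
finger_force: 39.6
```

Run:
```python
from h import *
need((.608,-.119,.203),187)
```

```text
t 20.12 tcp [ 0.5345 -0.1287  0.2042] yaw_x -172.93 tilt [-1.e-03 -6.e-04 -1.e+00] F [ 0.54  0.57 -1.17] open 0.0153 ff 39.6
shift units [-2.967  0.021  0.051]
turn units [-0.005  0.008  0.011] shift after turn [-2.967  0.025  0.048]
```

step_arm --commands '[[[-0.3,0.02,0],[0,0,0],5],[[-0.4,0,0],[0,0,0],5],[[-0.5,0,0],[0,0,0],5],[[-0.5,0,0],[0,0,0],5],[[-0.5,0,0],[0,0,0],5],[[-0.4,0,0],[0,0,0],5],[[-0.3,0,0],[0,0,0],5],[[-0.07,0,0],[0,0,0],5],[[0,0,0],[0,0,0],5],[[0,0,0],[0,0,0],5]]'

```text
time_s: 21.38
ee_pos: [0.6075, -0.1189, 0.2036]
orientation: [0.193, -3.136, -0.0]
wrist_force: [-0.1, 0.8, -0.7]
opening: 0.0156
finger_force: 39.5
```

step_arm --commands '[[[0,0,0.2],[0,0,0],5],[[0,0,0.2],[0,0,0],5],[[0,0,0.16],[0,0,0],5],[[0,0,0],[0,0,0],5],[[0,0,0],[0,0,0],5]]'

```text
time_s: 22.0
ee_pos: [0.6077, -0.1189, 0.1894]
orientation: [0.194, -3.135, -0.0]
wrist_force: [-0.1, -0.4, -1.1]
opening: 0.0154
finger_force: 39.5
```

Run:
```python
from h import *
need((.608,-.119,.189),187)
```

```text
t 22.0 tcp [ 0.6077 -0.1189  0.1894] yaw_x -172.93 tilt [ 2.e-04  1.e-04 -1.e+00] F [-0.12 -0.42 -1.11] open 0.0154 ff 39.5
shift units [-0.01  -0.005  0.017]
turn units [ 0.    -0.001  0.01 ] shift after turn [-0.01  -0.005  0.017]
```

step_arm --commands '[[[0,0,0.03],[0,0,0],5],[[0,0,0.03],[0,0,0],5],[[0,0,0],[0,0,0],5]]'

```text
time_s: 22.38
ee_pos: [0.6078, -0.1189, 0.1889]
orientation: [-0.194, 3.135, -0.001]
wrist_force: [-1.8, 0.9, 6.4]
opening: 0.0154
finger_force: 40.5
```

step_arm --commands '[[[0,0,0],[0,0,0],18],[[0,0,0],[0,0,0],24],[[0,0,0],[0,0,0],40],[[0,0,0],[0,0,0],60],[[0,0,0],[0,0,0],60],[[0,0,-0.4],[0,0,0],70],[[0,0,-0.9],[0,0,0],80],[[0,0,-1],[0,0,0],85],[[0,0,-1],[0,0,0],85],[[0,0,-1],[0,0,0],85],[[0,0,-0.3],[0,0,0],85],[[0,0,0],[0,0,0],85]]'

```text
time_s: 23.88
ee_pos: [0.6078, -0.1189, 0.3032]
orientation: [-0.194, 3.135, -0.0]
wrist_force: [-0.4, -1.1, -0.6]
opening: 0.085
finger_force: 0.0
```

Run:
```python
from h import *
need((.5,-.36,.30),187); p,im=shot("w5")
print([w2px(p,(.608,-.119,z)) for z in(.212,.15)])
```

```text
t 23.88 tcp [ 0.6078 -0.1189  0.3032] yaw_x -172.93 tilt [-5.e-04 -3.e-04 -1.e+00] F [-0.37 -1.1  -0.59] open 0.085 ff 0.0
shift units [ 5.467 -9.038  0.127]
turn units [-0.002  0.004  0.01 ] shift after turn [ 5.456 -9.045  0.127]
[(np.float64(256.6478461568197), np.float64(200.98971880199645)), (np.float64(256.94394789577575), np.float64(182.49143201389762))]
```

View pics/w5.png

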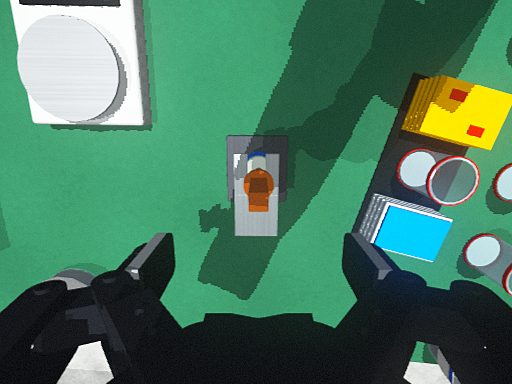

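The brush hangs in the fork again: collar at (258,184) and handle top at (258,202), as projected. Next, a closer look at the scale.

step_arm --commands '[[[0.4,-0.5,0],[0,0,0],85],[[0.65,-0.9,0],[0,0,0],85],[[0.65,-0.9,0],[0,0,0],85],[[0.65,-0.9,0],[0,0,0],85],[[0.65,-0.9,0],[0,0,0],85],[[0.65,-0.9,0],[0,0,0],85],[[0.65,-0.9,0],[0,0,0],85],[[0.65,-0.9,0],[0,0,0],85],[[0.65,-0.9,0],[0,0,0],85],[[0.6,-1,0],[0,0,0],85],[[0,0,0],[0,0,0],85],[[0,0,0],[0,0,0],85]]'

```text
time_s: 25.42
ee_pos: [0.4802, -0.3538, 0.3026]
orientation: [0.193, -3.135, -0.001]
wrist_force: [0.3, 0.2, 0.2]
opening: 0.0848
finger_force: 0.0
```

Run:
```python
from h import *
state(); p,im=shot("w6"); print(w2px(p,(.521,-.36,.06)))
# pan outline: fit ellipse on edges near expected circle
g=cv2.GaussianBlur(cv2.cvtColor(im,cv2.COLOR_BGR2GRAY),(3,3),0); e=cv2.Canny(g,20,60)
D=np.minimum(cv2.distanceTransform(255-e,cv2.DIST_L2,5),5); th=np.linspace(0,2*np.pi,120)
def f(q,z=.06,r=.06):
    uv=np.array([w2px(p,(q[0]+r*np.cos(t),q[1]+r*np.sin(t),z)) for t in th],np.float32)
    return cv2.remap(D,uv[None,:,0].copy(),uv[None,:,1].copy(),cv2.INTER_LINEAR).mean()
R=[minimize(f,(.521+a,-.36+b),method="Nelder-Mead",options=dict(initial_simplex=[(.521+a,-.36+b),(.525+a,-.36+b),(.521+a,-.356+b)])) for a in(-.01,-.005,0,.005,.01) for b in(-.01,-.005,0,.005,.01)]
b=min(R,key=lambda o:o.fun); print(b.x,b.fun)
v=im.copy()
for z in(.06,):
  for t in th: u=w2px(p,(b.x[0]+.06*np.cos(t),b.x[1]+.06*np.sin(t),z)); cv2.circle(v,(int(round(u[0])),int(round(u[1]))),0,(0,0,255),-1)
cv2.imwrite("pics/w6v.png",v)
```

```text
t 25.43 tcp [ 0.4802 -0.3538  0.3026] yaw_x -172.97 tilt [ 5.e-04  8.e-04 -1.e+00] F [0.28 0.16 0.17] open 0.0848 ff 0.0
(np.float64(248.77094450380338), np.float64(195.7832929824564))
[ 0.51866684 -0.35868282] 0.3537476360797882
```

View pics/w6v.png

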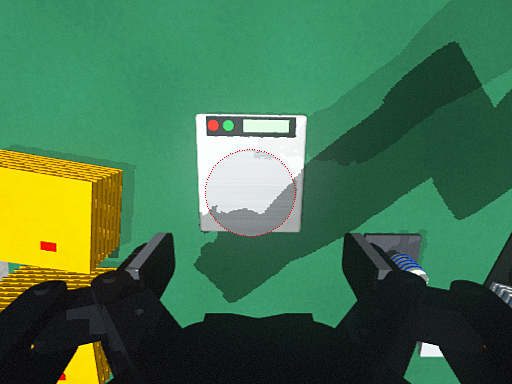

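The fitted circle (red) matches the pan outline, centred at pixel (250,193), which gives the pan centre as (0.519,−0.359). Now to the jar.

step_arm --commands '[[[0,0.5,0],[0,0,0.7],85],[[0,1,0],[0,0,0.7],85],[[0,1,0],[0,0,0.7],85],[[-0.1,1,0],[0,0,0],85],[[-0.1,1,0],[0,0,0],85],[[-0.1,1,0],[0,0,0],85],[[-0.1,1,0],[0,0,0],85],[[-0.1,1,0],[0,0,0],85],[[-0.1,1,0],[0,0,0],85],[[-0.1,1,0],[0,0,0],85],[[-0.1,1,0],[0,0,0],85],[[-0.1,1,0],[0,0,0],85],[[-0.1,1,0],[0,0,0],85],[[-0.1,1,0],[0,0,0],85],[[-0.1,1,0],[0,0,0],85],[[-0.1,1,0],[0,0,0],85],[[-0.1,1,0],[0,0,0],85],[[-0.1,1,0],[0,0,0],85],[[-0.1,1,0],[0,0,0],85],[[-0.1,0.5,0],[0,0,0],85]]' --squeeze 25

```text
time_s: 27.98
ee_pos: [0.5741, 0.114, 0.303]
orientation: [-0.198, -3.135, -0.0]
wrist_force: [0.3, 0.2, -0.6]
opening: 0.0847
finger_force: 0.0
```

Run:
```python
from h import *
viewer.camera("top"); viewer.camera("top"); state(); p,im=shot("w7")
print([w2px(p,(.5915,.12,z)) for z in(.088,.003)])
u=w2px(p,(.5915,.12,.08)); c=[int(x) for x in u]
print(circle_fit(p,im,(.591,.12),.086,.0295,(c[0]-45,c[1]-45,c[0]+45,c[1]+40)))
need((.5915,.12,.063),172.5)
```

```text
t 28.07 tcp [0.5743 0.1135 0.3028] yaw_x 172.76 tilt [ 2.e-04  0.e+00 -1.e+00] F [ 0.68 -0.85 -0.61] open 0.085 ff 0.0
[(np.float64(264.14712756956254), np.float64(183.86886410545785)), (np.float64(262.9379629908198), np.float64(170.5237661422291))]
(array([0.5918, 0.1198]), np.float64(0.79))
t 28.12 tcp [0.5742 0.1127 0.3029] yaw_x 172.71 tilt [ 3.e-04 -2.e-04 -1.e+00] F [-0.55  0.24 -0.19] open 0.0849 ff 0.0
shift units [-0.652  0.381  9.594]
turn units [-0.002 -0.002  0.031] shift after turn [-0.648  0.381  9.595]
```

step_arm --commands '[[[-0.66,0.37,0],[0,0,0],85],[[0,0,0.4],[0,0,0],85],[[0,0,1],[0,0,0],85],[[0,0,1],[0,0,0],85],[[0,0,1],[0,0,0],85],[[0,0,1],[0,0,0],85],[[0,0,0.5],[0,0,0],85],[[0,0,0],[0,0,0],85],[[0,0,0],[0,0,0],85]]'

```text
time_s: 29.25
ee_pos: [0.5922, 0.1191, 0.1814]
orientation: [0.202, 3.134, 0.0]
wrist_force: [0.1, 0.2, 0.8]
opening: 0.0847
finger_force: 0.0
```

Run:
```python
from h import *
need((.5918,.1198,.063),172.5)
```

```text
t 29.25 tcp [0.5922 0.1191 0.1814] yaw_x 172.62 tilt [-1.2e-03  2.0e-04 -1.0e+00] F [0.06 0.18 0.83] open 0.0847 ff 0.0
shift units [0.025 0.026 4.737]
turn units [0.002 0.01  0.017] shift after turn [0.019 0.027 4.737]
```

step_arm --commands '[[[0,0.03,0.5],[0,0,0],85],[[0,0,0.7],[0,0,0],85],[[0,0,0.8],[0,0,0],85],[[0,0,0.8],[0,0,0],85],[[0,0,0.8],[0,0,0],85],[[0,0,0.7],[0,0,0],85],[[0,0,0.44],[0,0,0],85],[[0,0,0],[0,0,0],75],[[0,0,0],[0,0,0],68],[[0,0,0],[0,0,0],64],[[0,0,0],[0,0,0],62],[[0,0,0],[0,0,0],61]]' --squeeze 25

```text
time_s: 30.75
ee_pos: [0.5921, 0.1199, 0.0623]
orientation: [0.202, 3.135, -0.0]
wrist_force: [-0.4, -0.0, -0.3]
opening: 0.0611
finger_force: 0.1
```

step_arm --commands '[[[0,0,0],[0,0,0],59],[[0,0,0],[0,0,0],57],[[0,0,0],[0,0,0],55],[[0,0,0],[0,0,0],55]]' --squeeze 25

```text
time_s: 31.25
ee_pos: [0.5922, 0.1199, 0.0625]
orientation: [0.202, 3.134, 0.0]
wrist_force: [-2.2, -1.0, 6.0]
opening: 0.0593
finger_force: 27.2
```

step_arm --commands '[[[0,0,-0.2],[0,0,0],55],[[0,0,-0.4],[0,0,0],55],[[0,0,-0.7],[0,0,0],55],[[0,0,-0.9],[0,0,0],55],[[0,0,-0.9],[0,0,0],55],[[0,0,-0.9],[0,0,0],55],[[0,0,-0.9],[0,0,0],55],[[0,0,-0.9],[0,0,0],55],[[0,0,-0.9],[0,0,0],55],[[0,0,-0.9],[0,0,0],55],[[0,0,-0.9],[0,0,0],55],[[0,0,-0.7],[0,0,0],55],[[0,0,-0.3],[0,0,0],55],[[0,0,0],[0,0,0],55]]'

```text
time_s: 33.0
ee_pos: [0.592, 0.12, 0.2998]
orientation: [0.202, 3.135, 0.0]
wrist_force: [0.3, -0.5, -1.3]
opening: 0.0599
finger_force: 27.3
```

Run:
```python
from h import *
need((.5187,-.3587,.30),172.5)
```

```text
t 33.0 tcp [0.592  0.12   0.2998] yaw_x 172.63 tilt [-5.e-04  1.e-04 -1.e+00] F [ 0.29 -0.49 -1.27] open 0.0599 ff 27.3
shift units [ 4.5300e-01 -1.9366e+01 -1.1000e-02]
turn units [0.001 0.004 0.019] shift after turn [ 4.0800e-01 -1.9367e+01 -9.0000e-03]
```

step_arm --commands '[[[0,-0.3,0],[0,0,0],55],[[0,-0.6,0],[0,0,0],55],[[0.03,-0.9,0],[0,0,0],55],[[0.03,-1,0],[0,0,0],55],[[0.03,-1,0],[0,0,0],55],[[0.03,-1,0],[0,0,0],55],[[0.03,-1,0],[0,0,0],55],[[0.03,-1,0],[0,0,0],55],[[0.03,-1,0],[0,0,0],55],[[0.03,-1,0],[0,0,0],55],[[0.03,-1,0],[0,0,0],55],[[0.03,-1,0],[0,0,0],55],[[0.03,-1,0],[0,0,0],55],[[0.03,-1,0],[0,0,0],55],[[0.03,-1,0],[0,0,0],55],[[0.03,-1,0],[0,0,0],55],[[0.03,-1,0],[0,0,0],55],[[0,-1,0],[0,0,0],55],[[0,-1,0],[0,0,0],55],[[0,-0.7,0],[0,0,0],55]]'

```text
time_s: 35.5
ee_pos: [0.5211, -0.339, 0.2993]
orientation: [-0.203, -3.135, -0.0]
wrist_force: [-0.3, 0.0, -1.7]
opening: 0.0595
finger_force: 27.3
```

step_arm --commands '[[[0,-0.5,0],[0,0,0],55],[[0,-0.3,0],[0,0,0],55],[[0,0,0.3],[0,0,0],55],[[0,0,0.7],[0,0,0],55],[[0,0,0.9],[0,0,0],55],[[0,0,0.9],[0,0,0],55],[[0,0,0.9],[0,0,0],55],[[0,0,0.7],[0,0,0],55],[[0,0,0.3],[0,0,0],55],[[0,0,0],[0,0,0],55],[[0,0,0],[0,0,0],55]]'

```text
time_s: 36.88
ee_pos: [0.5193, -0.3571, 0.1828]
orientation: [0.201, 3.134, -0.001]
wrist_force: [-0.9, 0.0, -0.8]
opening: 0.0597
finger_force: 27.3
```

Run:
```python
from h import *
need((.5187,-.3587,.1195),172.5)
```

```text
t 36.88 tcp [ 0.5193 -0.3571  0.1828] yaw_x 172.65 tilt [-1.e-03 -7.e-04 -1.e+00] F [-0.9   0.04 -0.83] open 0.0597 ff 27.3
shift units [ 0.017 -0.063  2.532]
turn units [-0.006  0.008  0.021] shift after turn [ 0.014 -0.065  2.532]
```

Lower to about 4 mm above the pan, then feel for contact.

step_arm --commands '[[[0,-0.06,0.4],[0,0,0],55],[[0,0,0.6],[0,0,0],55],[[0,0,0.6],[0,0,0],55],[[0,0,0.5],[0,0,0],55],[[0,0,0.2],[0,0,0],55],[[0,0,0.07],[0,0,0],55],[[0,0,0],[0,0,0],55],[[0,0,0],[0,0,0],55]]'

```text
time_s: 37.88
ee_pos: [0.5189, -0.3587, 0.1233]
orientation: [0.202, 3.134, -0.001]
wrist_force: [-0.2, -0.4, -0.2]
opening: 0.0596
finger_force: 27.3
```

Run:
```python
from h import *
F=[]
for i in range(3):
    viewer.camera("scene"); F.append(robot.sense()["wrist_force"][2])
print(np.round(F,2)); need((.5187,-.3587,.1195),172.5)
cv2.imwrite("pics/s8.png",cv2.resize(viewer.camera("scene")[150:300,80:280],None,fx=3,fy=3,interpolation=cv2.INTER_CUBIC))
```

```text
[-1.53 -0.99 -1.39]
t 38.02 tcp [ 0.5189 -0.3587  0.1231] yaw_x 172.63 tilt [-5.e-04 -3.e-04 -1.e+00] F [-0.58  0.54 -1.39] open 0.0592 ff 27.3
shift units [ 0.007 -0.003  0.145]
turn units [-0.003  0.004  0.019] shift after turn [ 0.007 -0.003  0.145]
```

step_arm --commands '[[[0,0,0.06],[0,0,0],55],[[0,0,0.06],[0,0,0],55],[[0,0,0],[0,0,0],55],[[0,0,0],[0,0,0],55]]'

```text
time_s: 38.58
ee_pos: [0.5188, -0.3586, 0.1198]
orientation: [-0.202, -3.135, -0.0]
wrist_force: [-0.3, -0.5, -1.1]
opening: 0.0594
finger_force: 27.3
```

Run:
```python
from h import *
F=[]
for i in range(3):
    viewer.camera("scene"); F.append(robot.sense()["wrist_force"][2])
print(np.round(F,2)); need((.5187,-.3587,.1195),172.5)
```

```text
[-1.57 -1.16 -0.45]
t 38.73 tcp [ 0.5188 -0.3586  0.1198] yaw_x 172.63 tilt [-1.e-04 -1.e-04 -1.e+00] F [ 0.21  0.49 -0.45] open 0.0595 ff 27.3
shift units [ 0.003 -0.004  0.013]
turn units [-0.     0.001  0.019] shift after turn [ 0.003 -0.004  0.013]
```

step_arm --commands '[[[0,0,0.04],[0,0,0],55],[[0,0,0],[0,0,0],55],[[0,0,0],[0,0,0],55]]'

```text
time_s: 39.1
ee_pos: [0.5188, -0.3586, 0.1189]
orientation: [0.202, 3.135, -0.0]
wrist_force: [0.2, -0.2, 0.6]
opening: 0.0596
finger_force: 27.4
```

Run:
```python
from h import *
F=[]
for i in range(4):
    viewer.camera("scene"); F.append(robot.sense()["wrist_force"][2])
print(np.round(F,2)); need((.5187,-.3587,.1195),172.5)
```

```text
[ 0.75  0.41 -0.07 -0.54]
t 39.3 tcp [ 0.5188 -0.3587  0.1189] yaw_x 172.63 tilt [-2.e-04 -1.e-04 -1.e+00] F [-0.54  0.04 -0.54] open 0.0595 ff 27.4
shift units [ 0.004 -0.002 -0.026]
turn units [-0.001  0.001  0.019] shift after turn [ 0.004 -0.002 -0.026]
```

Contact made. Release gently, then retract straight up.

step_arm --commands '[[[0,0,0],[0,0,0],60.5],[[0,0,0],[0,0,0],61.5],[[0,0,0],[0,0,0],63],[[0,0,0],[0,0,0],66],[[0,0,0],[0,0,0],72],[[0,0,0],[0,0,0],80],[[0,0,0],[0,0,0],85],[[0,0,0],[0,0,0],85],[[0,0,-0.3],[0,0,0],85],[[0,0,-0.6],[0,0,0],85],[[0,0,-0.9],[0,0,0],85],[[0,0,-1],[0,0,0],85],[[0,0,-1],[0,0,0],85],[[0,0,-1],[0,0,0],85],[[0,0,-1],[0,0,0],85],[[0.5,0,-1],[0,0,0],85],[[0.8,0,-0.5],[0,0,0],85],[[0,0,0],[0,0,0],85],[[0,0,0],[0,0,0],85]]'

```text
time_s: 41.68
ee_pos: [0.4862, -0.3544, 0.3009]
orientation: [-0.202, -3.135, -0.0]
wrist_force: [0.1, -0.8, -0.2]
opening: 0.0849
finger_force: 0.0
```

Run:
```python
from h import *
state(); p,im=shot("w9"); b=viewer.camera("scene"); cv2.imwrite("pics/sc9.png",b)
u=[int(x) for x in w2px(p,(.5187,-.3587,.12))]
for z in (.145,.064): print(z,circle_fit(p,im,(.5187,-.3587),z-.001,.0295,(u[0]-55,u[1]-65,u[0]+55,u[1]+55)))
c=cv2.resize(b[150:300,80:330],(666,400),interpolation=cv2.INTER_CUBIC); cv2.imwrite("pics/f9.png",c)
```

```text
t 41.67 tcp [ 0.4862 -0.3544  0.3009] yaw_x 172.61 tilt [ 3.e-04  3.e-04 -1.e+00] F [ 0.05 -0.84 -0.16] open 0.0849 ff 0.0
0.145 (array([ 0.518 , -0.3577]), np.float64(0.67))
0.064 (array([ 0.5177, -0.3571]), np.float64(2.12))
```

View pics/f9.png

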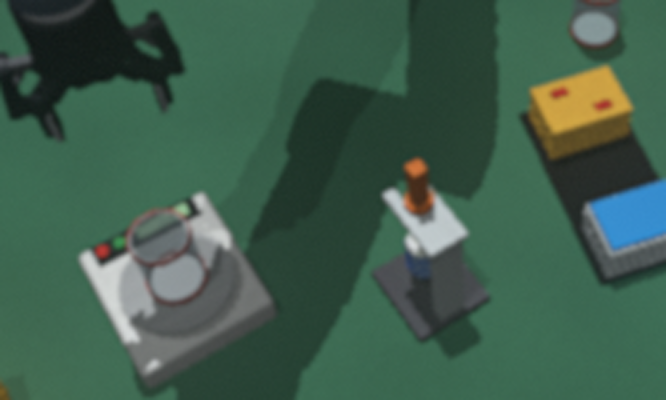

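The jar stands upright mid-pan (foot at (177,277)), 1–2 mm off centre by the fit. The brush hangs in its fork at (418,190), the stacks are untouched, and the gripper is clear.

```bash
python3 -c "
from bench import robot
print(robot.finish_job())"
```

```text
the job is handed in; nothing more can be done
None
```

The jar was brushed twice, the brush is back in its fork, and the jar stands upright on the pan within about 2 mm of centre; I handed the job in at about 42 s, with no verdict shown.

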